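# Spread the heaped glue blocks and hold the spring dust cover at its mark

### The arm

A 7-joint arm with a two-finger parallel gripper is mounted at the origin on a cart in front of the work surface, level with it; the furniture and walls round the work are solid. World frame = base frame: x ahead of the robot, y to its left, z up, the work surface at z = 0. Lengths are in mm, angles in rad, forces in N, time in s.
With the tool pointing down it reaches from about 425 to 1025 mm from the base axis. Payload 9.4 kg.
Tool frame: the origin (TCP) lies between the finger pads; the fingertips stand env.tip_reach ahead of it and the grasp point (between the pads) lies 8 mm behind it (env.tip_reach is the distance from the TCP to the fingertips, in mm); z points along the fingers, y is the direction in which the jaws open and shut (so a half turn about z gives the same grasp; the last joint's range is limited). The gripper opens to 93 mm and grips with 3 to 60 N. Pads are 15 mm wide; open, the fingers measure 128 mm over their backs; the gripper's body (75 mm by 188 mm) begins 65 mm behind the grasp point.
Start: joints at [1.101, 0.599, -0.003, 1.599, 0.002, 0.943, -0.08], TCP at [277.504, -669.788, 229.618] pointing down, gripper open.
Joint ranges: [-2.57, 2.57], [-0.35, 1.97], [-1.29, 1.29], [0.11, 2.56], [-1.05, 4.19], [0.11, 1.86], [-2.63, 2.63]. Speed limits (rad/s): [2.22, 2.22, 3.01, 3.01, 3.14, 3.14, 3.14].

### API

Orientations are given as a unit quaternion [w, x, y, z].
In Python, from plant import env gives the robot as it stands.
- The arm moves only by the tool carry_out, never from a script. Its argument "targets" is a list of rows, each a list of 3 entries, a list of its own where there are three numbers: the opening, from -1 (shut) to 1 (fully open), then the shift along the tool's x, y, z in units of 30 mm (1.0 is 30 mm), then the turn about the tool's z in units of 6 degrees (1.0 is 6 degrees). In form: [[gripper, [dx, dy, dz], twist], ...]. A call has 1 to 20 rows; each row is the pose to reach, as a shift and turn from the pose measured when the call began, along the tool's axes at that moment; what a row does not reach only later rows make up. A row lasts 1/12 s, in which the tool goes at most 41.7 mm and 7.16 degrees, less where a joint would pass 70% of its speed; a pose out of reach is approached as far as the arm can. A call with a gripper value outside its range is refused whole. The fingers move at their own pace and stop on an object; "newtons" is the grip in N (left out, the last holds). Time passes only in rows, so rows that repeat a pose let the fingers close. It gives the time, the measured TCP pose, the force and the opening at its end, in the units of the state.
- env.get_obs(): the state, without advancing time (a new reading comes with each control period).
- env.capture(name): name is "side" or "top"; returns the picture (480x640x3 uint8, blue, green, red); there is no depth.
- env.get_calibration(name): a dict with "vertical_fov" (degrees; the focal length in pixels is half the picture's height over the tangent of half this angle, whatever the lens; pixels are square), "cx", "cy" (the principal point, pixels), "rvec" (rotation vector, rad) and "tvec" (3), from world to camera coordinates, as OpenCV has them. Camera axes: x right, y down, z forward; pixel columns grow to the right and rows downward; lengths in mm; the calibration is good to about 2 mm. A picture is of the moment at which its call begins. get_calibration takes no time and is no camera call.
- env.job_done(): hands the job in, once; it reports no verdict.
The state is a dict: "t": time; "joints": joint angles; "qd": joint speeds; "joint_efforts": joint torques, N m; "tool_pos": TCP position; "orientation": TCP orientation; "ft_force": force on the tool from outside, world axes, zero at the start; "wrist_torque": the same for the moment, N m; "finger_gap": finger opening in mm.
Only numpy, scipy, OpenCV 4.12 (cv2) and the standard library are available. Lean on these libraries where they do the work, as an engineer would, in place of code of your own. Each camera call takes 0.05 s, during which the arm holds its last target. There are 200 camera calls.

### The job

Before the saw table is blown clean, the glue blocks in the parts tray need covering. First, with the dust cover still home, spread the heaped blocks so that all five lie in a single layer on the tray floor; then pull the spring-return cover forward by its red grip until its red pointer stands level with the yellow clip on the rail, and finish while still holding it there. Leave the sanding block, the hand plane and the nail tin where they are.

Things in the scene. Friction and masses are not known exactly. Their poses are not given: they have to be found in the camera images.
- tray: plywood parts tray, black-lined, with a sliding dust cover, fixed to the saw table. Origin: centre of its underside, on the table top; its -x points to the tray's front (toward the robot, within 0.15 rad), +y to its left rail, z up. Side rails 8 mm thick, 64 mm high, from 128 mm in front of the origin to 287 mm behind it. Front and back lips of the tray 46 mm high.
- tray_floor (a point): centre of the tray's inner floor, 6 mm above the table. The floor is 142 mm (tray x) by 176 mm (tray y), level, without dividers. Axes as the tray's.
- housing_edge (a point): middle of the front edge of the green housing behind the tray, which swallows the cover; its flat top is 68 mm above the table and runs 206 mm back from here. Axes as the tray's.
- cover (a joint): travel of the aluminium cover in m: 0 = home (its start), growing as it is pulled forward (tray -x) over the tray, stop at 0.19. A spring pulls it home: 3 N at 0, plus 30 N per m, so 7 to 8.5 N at the mark; let go, it runs home. The plate is 174 mm wide, 56 to 60 mm above the table: it clears one layer of blocks but not two. Its front edge is 10 mm in front of the red grip's centre.
- cover_grip (a point): red upright grip on the cover's front: a fin 14 mm thick (tray x), 60 mm wide (tray y), from the plate at 60 mm to its top at 112 mm above the table; this point is in its middle, 90 mm above the table. Axes as the tray's. At home its back is 6 mm in front of the housing, whose top is 68 mm high, so a finger fits behind the fin above the housing.
- cover_pointer (a point): tip of the thin red pointer that reaches from the cover's front over the left rail; at the same tray x as the centre of the red grip, 96 mm to its left, 66 mm above the table.
- mark (a point): the mark: middle line of a yellow clip, 10 mm wide (tray x) with a black line, fixed on the outside of the left rail; this point is 66 mm above the table. It lies 0.140 to 0.170 m in front of the pointer's home position, differing each time. Axes as the tray's.
- block_a_mid (a point): wooden glue block, a sawn timber offcut 40 x 45 x 38 mm (x, y, z), 36 g; one of five alike. This point is its centre. Starts on the tray floor in the middle of the heap.
- block_b_mid (a point): wooden glue block, a sawn timber offcut 40 x 45 x 38 mm (x, y, z), 36 g; one of five alike. This point is its centre. Starts on the tray floor at the back of the heap.
- block_c_mid (a point): wooden glue block, a sawn timber offcut 40 x 45 x 38 mm (x, y, z), 36 g; one of five alike. This point is its centre. Starts on the tray floor at the front of the heap.
- block_d_mid (a point): wooden glue block, a sawn timber offcut 40 x 45 x 38 mm (x, y, z), 36 g; one of five alike. This point is its centre. Starts in the heap's second layer, on blocks a and b.
- block_e_mid (a point): wooden glue block, a sawn timber offcut 40 x 45 x 38 mm (x, y, z), 36 g; one of five alike. This point is its centre. Starts in the heap's second layer, on blocks a and c. The heap is a row of three along the tray's middle (along its x) with two on top; the floor to the left and right of the row is empty, 55 mm or more on each side.
- sanding_block: cork sanding block, 66 x 110 x 32 mm, bystander on the table; origin at the centre of its underside
- block_plane: small hand plane, dark blue and steel, 48 x 170 x 59 mm, bystander on the table; origin at the centre of its underside
- nail_tin: open tin of nails, 70 mm across, 61 mm high, bystander on the table; origin at the centre of its underside
There are look-alikes about, which are no part of the job. Leave any purple look-alike of the part that bears block_c_mid alone.

How it is judged (in metres and radians):
On the way:
1. all five blocks lie in a single layer on the tray floor while the cover is still home (drawn out less than 25 mm) (z of block_a_mid in the frame of tray between 0.015 and 0.032 m and x of block_a_mid in the frame of tray between -0.072 and 0.072 m and y of block_a_mid in the frame of tray between -0.088 and 0.088 m and z of block_b_mid in the frame of tray between 0.015 and 0.032 m and x of block_b_mid in the frame of tray between -0.072 and 0.072 m and y of block_b_mid in the frame of tray between -0.088 and 0.088 m and z of block_c_mid in the frame of tray between 0.015 and 0.032 m and x of block_c_mid in the frame of tray between -0.072 and 0.072 m and y of block_c_mid in the frame of tray between -0.088 and 0.088 m and z of block_d_mid in the frame of tray between 0.015 and 0.032 m and x of block_d_mid in the frame of tray between -0.072 and 0.072 m and y of block_d_mid in the frame of tray between -0.088 and 0.088 m and z of block_e_mid in the frame of tray between 0.015 and 0.032 m and x of block_e_mid in the frame of tray between -0.072 and 0.072 m and y of block_e_mid in the frame of tray between -0.088 and 0.088 m and value of joint cover below 0.025 m), for 0.3 s.
At the end, for the whole second after the job is handed in: The fingers still hold the cover (more than 2 N on it) at rest, its pointer within 6 mm of the clip's middle line along the rail, and all five blocks are in the tray in a single layer (each centre less than 32 mm above the table) (z of block_a_mid in the frame of tray between 0.015 and 0.032 m and x of block_a_mid in the frame of tray between -0.072 and 0.072 m and y of block_a_mid in the frame of tray between -0.088 and 0.088 m and z of block_b_mid in the frame of tray between 0.015 and 0.032 m and x of block_b_mid in the frame of tray between -0.072 and 0.072 m and y of block_b_mid in the frame of tray between -0.088 and 0.088 m and z of block_c_mid in the frame of tray between 0.015 and 0.032 m and x of block_c_mid in the frame of tray between -0.072 and 0.072 m and y of block_c_mid in the frame of tray between -0.088 and 0.088 m and z of block_d_mid in the frame of tray between 0.015 and 0.032 m and x of block_d_mid in the frame of tray between -0.072 and 0.072 m and y of block_d_mid in the frame of tray between -0.088 and 0.088 m and z of block_e_mid in the frame of tray between 0.015 and 0.032 m and x of block_e_mid in the frame of tray between -0.072 and 0.072 m and y of block_e_mid in the frame of tray between -0.088 and 0.088 m and x of cover_pointer in the frame of mark between -0.006 and 0.006 m and velocity of joint cover between -0.01 and 0.01 m/s and contact force between the fingers and cover above 2 N); the arm keeps its last pose, push and grip.
It fails at once if the sanding block is pushed more than 30 mm from its place (distance of sanding_block from where it was at the start of the episode above 0.03 m).
It fails at once if the block plane is pushed more than 30 mm from its place (distance of block_plane from where it was at the start of the episode above 0.03 m).
It fails at once if the nail tin is pushed more than 30 mm from its place (distance of nail_tin from where it was at the start of the episode above 0.03 m).
It also fails if it takes over 70 s, if anything falls off the work surface, if the arm or the gripper's body presses on something with over 40 N, if the wrist force passes 120 N, or if a joint passes its speed limit or range.

## Working session

There is one attempt and no reset: what is moved stays moved. The work goes in short steps, Python scripts to look and compute and a tool call to move; the robot and the scene stay as the last step left them, time stands still between calls to the robot, and variables do not carry over. Pictures are saved under pics/ and viewed, about 8 in all and at most 12, crops included, and the job is handed in when it is done.

Besides the shell and the picture viewer there is one more tool, called after "Call:" in YAML: its name, and indented under it one key for each argument. carry_out: Moves the arm, as the interface text tells. Its arguments: {"type":"object","properties":{"targets":{"type":"array"},"newtons":{"type":"number"}},"required":["targets"]}

```bash
mkdir -p pics
cat > h.py <<'E'
import numpy as np, cv2
from plant import env
from scipy.spatial.transform import Rotation as R
def cal(n):
    c=env.get_calibration(n); f=240/np.tan(np.radians(c["vertical_fov"])/2)
    K=np.array([[f,0,c["cx"]],[0,f,c["cy"]],[0,0,1]]); M=cv2.Rodrigues(np.array(c["rvec"],float))[0]
    return K,M,np.array(c["tvec"],float).ravel(),c
def plane(n,u,v,z):
    K,M,t,_=cal(n); d=M.T@np.linalg.solve(K,[u,v,1]); o=-M.T@t
    return o+d*(z-o[2])/d[2]
def pix(n,p):
    K,M,t,_=cal(n); q=K@(M@np.array(p,float)+t); return q[:2]/q[2]
def shift(p):  # world target -> tool units
    o=env.get_obs(); w,x,y,z=o["orientation"]
    return R.from_quat([x,y,z,w]).inv().apply(np.array(p)-o["tool_pos"])/30
E
python3 - <<'E'
from h import *
for n in("side","top"):
    cv2.imwrite(f"pics/{n}0.png",env.capture(n)); c=cal(n); print(c[3], -c[1].T@c[2])
print(env.get_obs(),env.tip_reach)
E
```

```text
{'vertical_fov': 56.230706110381995, 'cx': 323.5429887731704, 'cy': 243.70670700841683, 'rvec': array([ 0.63698694, -2.26759134,  1.54649739]), 'tvec': array([627.61381779, 134.02002995, 699.68731036])} [208.25261058 841.71998253 386.73133591]
{'vertical_fov': 44.72653707341713, 'cx': 308.66761435334763, 'cy': 248.04924875080124, 'rvec': array([ 2.16860203, -2.21177454,  0.07186623]), 'tvec': array([ 169.67658853,  598.71674849, 1421.99442003])} [ 510.75018187  161.96741819 1456.78441349]
{'t': 0.1, 'joints': array([ 1.10127673,  0.60002035, -0.00253795,  1.60004765,  0.00181896,
        0.94290165, -0.07978469]), 'qd': array([-0.00013157, -0.00169791,  0.0008694 , -0.00158554,  0.00293708,
       -0.00193857, -0.00192736]), 'joint_efforts': array([ 4.83508469e-03, -7.66562819e+01,  1.50205057e+00, -2.52941787e+01,
       -5.23440423e-02,  1.35760751e-02,  6.37688277e-05]), 'tool_pos': array([ 277.34565047, -669.39864613,  228.86508899]), 'orientation': array([-6.56208644e-04,  9.80765439e-01,  1.95188834e-01, -2.05498050e-04]), 'ft_force': array([-0.78076189, -0.0486522 , -0.48210097]), 'wrist_torque': array([0.01809064, 0.01645878, 0.00177999]), 'finger_gap': 92.84497181708326} 11.0
```

View pics/top0.png

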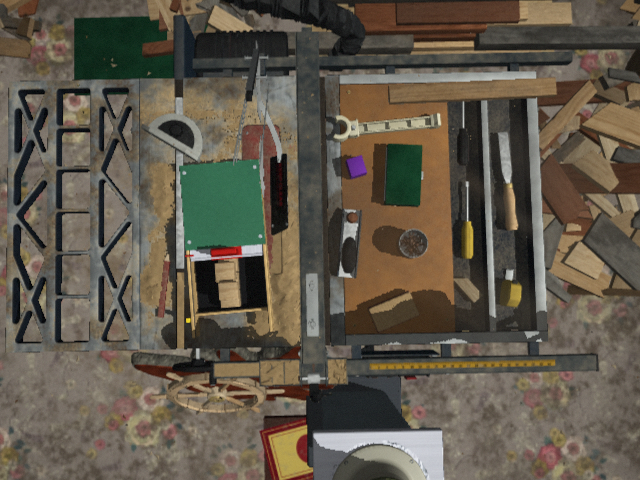

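View pics/side0.png

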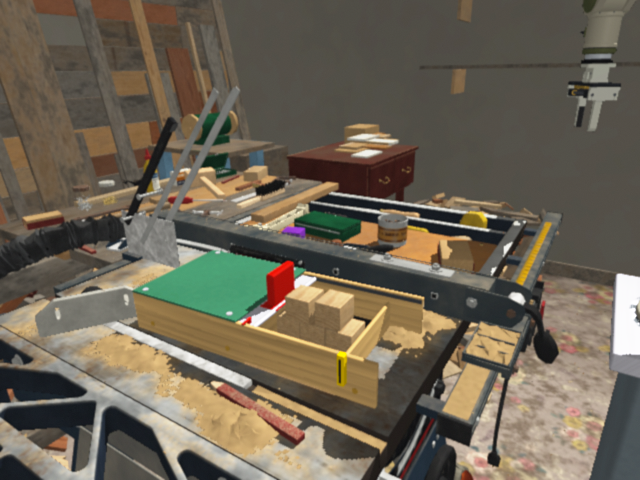

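The top view shows the green housing (220,205), red grip (227,252), the heap (228,282), and the yellow clip (188,320). The look-alike is a purple block at (356,167), and there is another green box at (404,175). In the side view the grip is at (281,285), the pointer tip near (247,321) and the clip at (342,368).

Run:
```python
from h import *
t=cv2.imread("pics/top0.png"); s=cv2.imread("pics/side0.png")
def comps(im,lo,hi,x0,x1,y0,y1,mn):
    h=cv2.cvtColor(im,cv2.COLOR_BGR2HSV); m=cv2.inRange(h,lo,hi); k=np.zeros_like(m); k[y0:y1,x0:x1]=m[y0:y1,x0:x1]
    n,l,st,c=cv2.connectedComponentsWithStats(k)
    return [(st[i].tolist(),c[i].round(1).tolist(),np.argwhere(l==i)[:,::-1]) for i in range(1,n) if st[i,4]>=mn]
for a in comps(t,(60,80,50),(90,255,255),150,290,130,270,500):
    r=cv2.minAreaRect(a[2].astype(np.float32)); print("green",a[:2],r)
    for p in cv2.boxPoints(r): print(p,plane("top",*p,68).round(1))
for nm,im,box in(("top",t,(150,290,230,350)),("side",s,(130,400,230,420))):
  for lo,hi,cn in(((0,190,110),(6,255,255),"red"),((24,180,120),(33,255,255),"yel")):
    for a in comps(im,lo,hi,*box,3):
        print(nm,cn,a[:2],plane(nm,*a[1],112 if (cn=="red") else 66).round(1))
big=cv2.resize(t[235:345,165:295],None,fx=4,fy=4,interpolation=cv2.INTER_CUBIC)
b2=cv2.resize(s[250:400,220:400],None,fx=3,fy=3,interpolation=cv2.INTER_CUBIC)
o=np.zeros((500+0,520+0,3),np.uint8)
W=np.zeros((450,800,3),np.uint8); 
b1=cv2.resize(t[235:345,165:295],(390,330),interpolation=cv2.INTER_CUBIC); W[:330,:390]=b1; b3=cv2.resize(b2,(405,338)); W[:338,392:797]=b3
cv2.imwrite("pics/crop0.png",W)
```

```text
green ([180, 160, 85, 90, 6623], [221.7, 204.1]) ((221.49050903320312, 204.13345336914062), (85.28772735595703, 80.03987121582031), 85.33314514160156)
[178.13367 164.88707] [805.5 468.1  68. ]
[257.90817 158.37486] [817.6 275.9  68. ]
[264.84735 243.37984] [612.  262.3  68. ]
[185.07285 249.89204] [600.2 452.7  68. ]
top red ([211, 247, 30, 10, 195], [226.2, 251.3]) [592.3 348.6 112. ]
top red ([185, 255, 2, 2, 3], [185.7, 255.7]) [583.9 442.1 112. ]
top red ([189, 255, 4, 1, 4], [190.5, 255.0]) [585.3 431.  112. ]
top red ([239, 257, 3, 1, 3], [240.0, 257.0]) [578.5 316.9 112. ]
top red ([216, 259, 4, 1, 4], [217.5, 259.0]) [574.9 368.9 112. ]
top yel ([186, 318, 5, 5, 24], [187.9, 319.9]) [434.  447.5  66. ]
side red ([262, 261, 32, 48, 917], [279.3, 283.5]) [559.4 401.7 112. ]
side red ([242, 318, 9, 7, 26], [247.0, 320.8]) [532.1 500.4 112. ]
side yel ([337, 351, 10, 35, 248], [341.8, 367.4]) [422.9 466.5  66. ]
```

View pics/crop0.png

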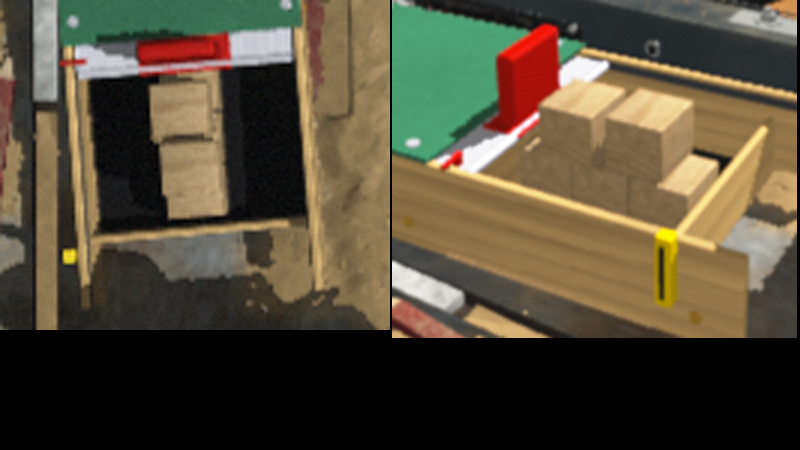

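Run:
```python
from h import *
yaw=.064;O=np.array([525,352.]);X=np.array([np.cos(yaw),np.sin(yaw)]);Y=np.array([-X[1],X[0]])
f=lambda p:(p[:2]-O)@np.c_[X,Y]
for n,cs in(("d",[(150,85),(210,80),(212,136),(152,140)]),("e",[(160,143),(220,138)]),("rail l",[(68,60),(84,290)]),("rail r",[(298,60),(318,290)]),("lip",[(90,238),(300,222)])):
    for c in cs:
        p=plane("top",165+c[0]/3,235+c[1]/3,{"d":82,"e":82,"l":46}.get(n[0],64) if n!="lip" else 46); print(n,p.round(),f(p).round(1))
# side view: pointer tip / clip centre at z 66 ; clip top
for u,v,z in((242.5,322,66),(247,320,66),(341.8,351,66),(341.8,367,50)):
    p=plane("side",u,v,z);print("side",p.round(),f(p).round(1))
for p in((185.7,255.7),(187.9,319.9)):
    q=plane("top",*p,66);print("top",q.round(1),f(q).round(1))
for w in((277,-660,340),(560,-380,340),(640,0,340),(525,352,300)): print(w,shift(w).round(2))
```

```text
d [566. 379.  82.] [42.9 24.8]
d [569. 332.  82.] [ 42.8 -22.5]
d [525. 331.  82.] [ -1.1 -20.7]
d [523. 378.  82.] [-0.3 26.4]
e [521. 372.  82.] [-3.2 20.3]
e [524. 325.  82.] [ -3.2 -26.9]
rail l [588. 447.  64.] [69.1 91.2]
rail l [406. 436.  64.] [-113.5   91.4]
rail r [585. 264.  64.] [ 53.8 -91.4]
rail r [402. 251.  64.] [-128.9  -92.8]
lip [446. 434.  46.] [-73.7  87.3]
lip [455. 266.  46.] [-75.1 -81.5]
side [590. 449.  66.] [70.7 92.5]
side [588. 442.  66.] [68.4 85.4]
side [439. 438.  66.] [-80.3  91.7]
side [434. 447.  50.] [-84.8 100.7]
top [586.4 451.7  66. ] [67.7 95.6]
top [434.  447.5  66. ] [-84.7 101.1]
(277, -660, 340) [ 0.11 -0.3  -3.7 ]
(560, -380, 340) [12.4  -5.31 -3.7 ]
(640, 0, 340) [ 19.71 -15.99  -3.69]
(525, 352, 300) [ 20.66 -28.29  -2.34]
```

Call:
carry_out:
  targets:
    - [1,[0.1,-0.3,-3.7],0]
    - [1,[3,-1.5,-3.7],0]
    - [1,[12.4,-5.3,-3.7],1]
    - [1,[12.4,-5.3,-3.7],1]
    - [1,[12.4,-5.3,-3.7],2]
    - [1,[12.4,-5.3,-3.7],3]
    - [1,[12.4,-5.3,-3.7],3.1]
    - [1,[12.4,-5.3,-3.7],3.1]
    - [1,[12.4,-5.3,-3.7],3.1]
    - [1,[12.4,-5.3,-3.7],3.1]
    - [1,[19.7,-16,-3.7],3.1]
    - [1,[19.7,-16,-3.7],3.1]
    - [1,[19.7,-16,-3.7],3.1]
    - [1,[19.7,-16,-3.7],3.1]
    - [1,[19.7,-16,-3.7],3.1]
    - [1,[19.7,-16,-3.7],3.1]
    - [1,[19.7,-16,-3.7],3.1]
    - [1,[19.7,-16,-3.7],3.1]
    - [1,[19.7,-16,-3.7],3.1]
    - [1,[19.7,-16,-3.7],3.1]

```text
t: 1.77
tool_pos: [638.6, -1.4, 340.2]
orientation: [-0.001, 0.999, 0.034, -0.001]
ft_force: [0.7, -0.2, 0.8]
finger_gap: 92.8
```

```bash
cat > st.py <<'E'
from h import *
import sys
yaw=.064;O=np.array([525,352.]);X=np.array([np.cos(yaw),np.sin(yaw)]);Y=np.array([-X[1],X[0]])
def T(x,y,z): return np.r_[O+x*X+y*Y,z]
def st():
    o=env.get_obs(); w,x,y,z=o["orientation"]; r=R.from_quat([x,y,z,w])
    xa=r.apply([1,0,0]); print("t",round(o["t"],2),"pos",o["tool_pos"].round(1),"tray",((o["tool_pos"][:2]-O)@np.c_[X,Y]).round(1),"yaw",round(np.arctan2(xa[1],xa[0]),3),"tilt",r.apply([0,0,1]).round(3),"F",o["ft_force"].round(1),"gap",round(o["finger_gap"],1)); print("J",o["joints"].round(2))
if __name__=="__main__":
    st()
    for a in sys.argv[1:]:
        p=[float(v) for v in a.split(",")]; print(a,shift(T(*p)).round(2))
E
python3 st.py 21,2,240 21,2,63
```

```text
t 1.77 pos [638.6  -1.4 340.2] tray [  90.8 -360. ] yaw 0.068 tilt [-0.001  0.001 -1.   ] F [ 0.7 -0.2  0.8] gap 92.8
J [-0.05  0.4  -0.04  1.68  0.02  1.07 -1.61]
21,2,240 [ -2.27 -12.07   3.36]
21,2,63 [ -2.27 -12.06   9.26]
```

Call:
carry_out:
  targets:
    - [1,[-2.3,-12.1,2],0]
    - [1,[-2.3,-12.1,2],0]
    - [1,[-2.3,-12.1,2],0]
    - [1,[-2.3,-12.1,2],0]
    - [1,[-2.3,-12.1,2],0]
    - [1,[-2.3,-12.1,2],0]
    - [1,[-2.3,-12.1,2],0]
    - [1,[-2.3,-12.1,2],0]
    - [1,[-2.3,-12.1,2],0]
    - [1,[-2.3,-12.1,3.4],0]
    - [1,[-2.3,-12.1,4.5],0]
    - [1,[-2.3,-12.1,5.5],0]
    - [1,[-2.3,-12.1,6],0]
    - [1,[-2.3,-12.1,6],0]
    - [1,[-2.3,-12.1,6],0]

```text
t: 3.02
tool_pos: [544.6, 356.1, 160.1]
orientation: [-0.0, 0.999, 0.034, -0.001]
ft_force: [0.6, 0.6, 1.1]
finger_gap: 92.7
```

```bash
python3 st.py 21,2,63; python3 -c "
from h import *
cv2.imwrite('pics/s1.png',np.vstack([cv2.resize(env.capture('side')[180:400,160:460],(600,440))]))"
```

```text
t 3.02 pos [544.6 356.1 160.1] tray [19.8  2.8] yaw 0.068 tilt [-0.003 -0.    -1.   ] F [0.6 0.6 1.1] gap 92.7
J [-0.6   0.59 -0.1   1.83  0.09  0.73 -2.25]
21,2,63 [0.05 0.03 3.24]
```

View pics/s1.png

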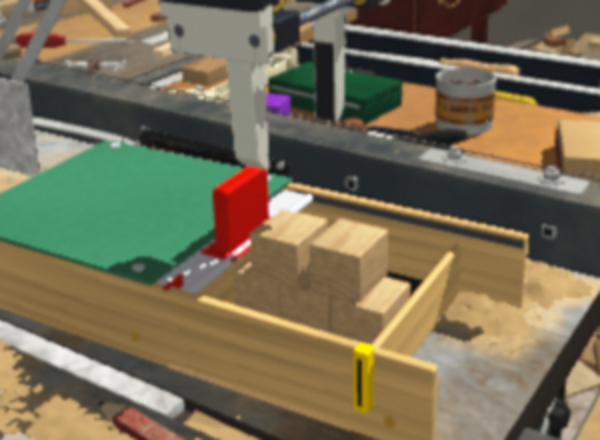

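The fingers straddle the rear top block, with the near finger at (250,150) and the far one at (330,110). Descending to grip it.

Call:
carry_out:
  targets:
    - [1,[0.05,0,1],0]
    - [1,[0.05,0,2],0]
    - [1,[0.05,0,2.8],0]
    - [1,[0.05,0,3.2],0]
    - [1,[0.05,0,3.2],0]
    - [-1,[0.05,0,3.2],0]
    - [-1,[0.05,0,3.2],0]
    - [-1,[0.05,0,3.2],0]
    - [-1,[0.05,0,3.2],0]
    - [-1,[0.05,0,3.2],0]
    - [-1,[0.05,0,3.2],0]
    - [-1,[0.05,0,3.2],0]
    - [-1,[0.05,0,3.2],0]
    - [-1,[0.05,0,3.2],0]
    - [-1,[0.05,0,2.8],0]
    - [-1,[0.05,0,1.8],0]
    - [-1,[0.05,0,0.8],0]
    - [-1,[0.05,0,-0.2],0]
    - [-1,[0.05,0,-0.2],0]
  newtons: 15

```text
t: 4.65
tool_pos: [549.1, 358.1, 173.8]
orientation: [-0.003, 0.999, 0.034, 0.003]
ft_force: [0.7, -0.2, -0.8]
finger_gap: 44.8
```

```bash
python3 st.py -15,60,166 -15,60,52
```

```text
t 4.65 pos [549.1 358.1 173.8] tray [24.4  4.6] yaw 0.068 tilt [ 0.006  0.006 -1.   ] F [ 0.7 -0.2 -0.8] gap 44.8
J [-0.59  0.57 -0.11  1.82  0.08  0.74 -2.25]
-15,60,166 [-1.31 -1.85  0.26]
-15,60,52 [-1.33 -1.83  4.06]
```

Call:
carry_out:
  targets:
    - [-1,[0,0,0.2],-1]
    - [-1,[0,0,0.2],-2]
    - [-1,[0,0,0.2],-3.2]
    - [-1,[-0.3,-0.3,0.2],-4.4]
    - [-1,[-0.6,-0.6,0.2],-5.6]
    - [-1,[-0.9,-0.9,0.2],-6.8]
    - [-1,[-1.3,-1.2,0.2],-8]
    - [-1,[-1.3,-1.5,0.2],-9.2]
    - [-1,[-1.3,-1.9,0.2],-10.4]
    - [-1,[-1.3,-1.9,0.2],-11.6]
    - [-1,[-1.3,-1.9,0.2],-12.8]
    - [-1,[-1.3,-1.9,0.2],-14]
    - [-1,[-1.3,-1.9,0.2],-15]
    - [-1,[-1.3,-1.9,0.2],-15]
    - [-1,[-1.3,-1.9,0.2],-15]

```text
t: 5.9
tool_pos: [506.5, 412.0, 168.0]
orientation: [-0.0, 0.684, 0.729, 0.004]
ft_force: [-0.1, -0.5, -0.1]
finger_gap: 45.1
```

```bash
python3 st.py -15,61,42
```

```text
t 5.9 pos [506.5 412.  168. ] tray [-14.6  61. ] yaw 1.634 tilt [ 0.006  0.006 -1.   ] F [-0.1 -0.5 -0.1] gap 45.1
J [-0.42  0.63 -0.54  1.81  0.43  0.81 -1.11]
-15,61,42 [-0.03 -0.04  4.2 ]
```

Call:
carry_out:
  targets:
    - [-1,[0,0,1],0]
    - [-1,[0,0,2],0]
    - [-1,[0,0,3],0]
    - [-1,[0,0,3.8],0]
    - [-1,[0,0,4.2],0]
    - [-1,[0,0,4.2],0]
    - [-1,[0,0,4.2],0]
    - [0.2,[0,0,4.2],0]
    - [0.2,[0,0,4.2],0]
    - [0.2,[0,0,4.2],0]
    - [0.2,[0,0,4.2],0]
    - [0.2,[0,0,3.2],0]
    - [0.2,[0,0,2.2],0]
    - [0.2,[0,0,1.2],0]
    - [0.2,[0,0,0.2],0]
    - [0.2,[0,0,0],0]
    - [0.2,[0,0,0],0]

```text
t: 7.32
tool_pos: [507.5, 412.8, 170.9]
orientation: [0.0, 0.684, 0.729, 0.007]
ft_force: [0.3, 0.3, -0.3]
finger_gap: 56.2
```

```bash
python3 st.py -23,-3,165; python3 -c "
from h import *
a=cv2.resize(env.capture('side')[230:400,220:420],(400,340)); b=cv2.resize(env.capture('top')[235:345,165:295],(400,340),interpolation=cv2.INTER_CUBIC)
cv2.imwrite('pics/s2.png',np.hstack([b,a]))"
```

```text
t 7.32 pos [507.5 412.8 170.9] tray [-13.6  61.8] yaw 1.634 tilt [ 0.009  0.009 -1.   ] F [ 0.3  0.3 -0.3] gap 56.2
J [-0.42  0.63 -0.55  1.81  0.43  0.81 -1.12]
-23,-3,165 [-2.16 -0.31  0.18]
```

View pics/s2.png

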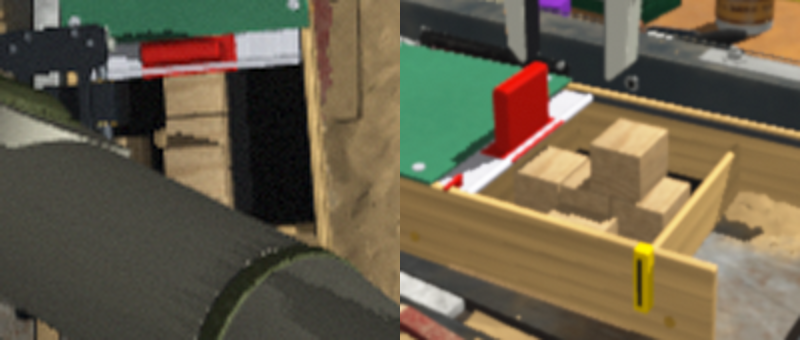

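Block d lies in the tray left of the row, at right-crop (585,222). Block e is still on top at (630,150). With d gone I can grip e along tray x with no turn.

Call:
carry_out:
  targets:
    - [0.5,[-1,-0.1,0.2],0]
    - [0.5,[-2.1,-0.3,0.2],0]
    - [0.5,[-2.15,-0.3,0.2],0]
    - [0.5,[-2.15,-0.3,0.2],0]
    - [0.5,[-2.15,-0.3,1.2],0]
    - [0.5,[-2.15,-0.3,2.2],0]
    - [0.5,[-2.15,-0.3,3.2],0]
    - [0.5,[-2.15,-0.3,3.6],0]
    - [0.5,[-2.15,-0.3,3.6],0]
    - [0.5,[-2.15,-0.3,3.6],0]
    - [-1,[-2.15,-0.3,3.6],0]
    - [-1,[-2.15,-0.3,3.6],0]
    - [-1,[-2.15,-0.3,3.6],0]
    - [-1,[-2.15,-0.3,3.6],0]
    - [-1,[-2.15,-0.3,3.6],0]
    - [-1,[-2.15,-0.3,3.6],0]
    - [-1,[-2.15,-0.3,2.6],0]
    - [-1,[-2.15,-0.3,1.6],0]
    - [-1,[-2.15,-0.3,0.6],0]
    - [-1,[-2.15,-0.3,0.6],0]

```text
t: 9.08
tool_pos: [503.4, 348.4, 154.5]
orientation: [0.001, 0.684, 0.729, 0.008]
ft_force: [0.7, -0.6, -0.1]
finger_gap: 40.0
```

```bash
python3 st.py -15,-62,150 -15,-62,42
```

```text
t 9.08 pos [503.4 348.4 154.5] tray [-21.8  -2.2] yaw 1.634 tilt [ 0.011  0.01  -1.   ] F [ 0.7 -0.6 -0.1] gap 40.0
J [-0.33  0.6  -0.54  1.92  0.46  0.73 -1.08]
-15,-62,150 [-2.    0.23  0.13]
-15,-62,42 [-2.03  0.18  3.73]
```

Call:
carry_out:
  targets:
    - [-1,[-1,0.1,0.1],0]
    - [-1,[-1.95,0.2,0.1],0]
    - [-1,[-1.95,0.2,0.1],0]
    - [-1,[-1.95,0.2,0.1],0]
    - [-1,[-1.95,0.2,1.1],0]
    - [-1,[-1.95,0.2,2.1],0]
    - [-1,[-1.95,0.2,3.1],0]
    - [-1,[-1.95,0.2,3.7],0]
    - [-1,[-1.95,0.2,3.7],0]
    - [-1,[-1.95,0.2,3.7],0]
    - [0.1,[-1.95,0.2,3.7],0]
    - [0.1,[-1.95,0.2,3.7],0]
    - [0.1,[-1.95,0.2,3.7],0]
    - [0.1,[-1.95,0.2,3.7],0]
    - [0.1,[-1.95,0.2,2.7],0]
    - [0.1,[-1.95,0.2,1.7],0]
    - [0.1,[-1.95,0.2,0.7],0]
    - [0.1,[-1.95,0.2,-0.3],0]
    - [0.1,[-1.95,0.2,-0.3],0]

```text
t: 10.67
tool_pos: [514.8, 291.9, 168.9]
orientation: [0.002, 0.685, 0.729, 0.012]
ft_force: [0.1, 1.2, 0.3]
finger_gap: 51.5
```

```bash
python3 st.py 95,0,190 84,0,190; python3 -c "
from h import *
a=cv2.resize(env.capture('side')[230:400,220:420],(400,340)); b=cv2.resize(env.capture('top')[235:345,165:295],(400,340),interpolation=cv2.INTER_CUBIC)
cv2.imwrite('pics/s3.png',np.hstack([b,a]))"
```

```text
t 10.67 pos [514.8 291.9 168.9] tray [-14.  -59.3] yaw 1.633 tilt [ 0.018  0.014 -1.   ] F [0.1 1.2 0.3] gap 51.5
J [-0.22  0.56 -0.57  1.96  0.45  0.72 -1.  ]
95,0,190 [ 1.99  3.64 -0.61]
84,0,190 [ 1.99  3.28 -0.61]
```

View pics/s3.png

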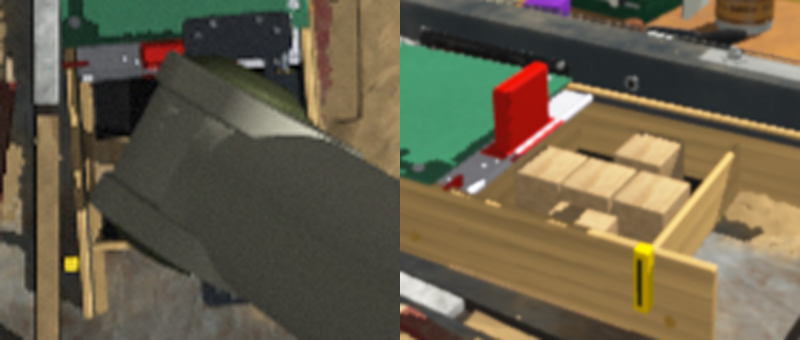

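```bash
python3 -c "
from st import *
for p in((-15,-60,44),(-15,-60,51),(-15,60,44),(-15,60,51),(0,0,44)):
    q=pix('side',T(*p)); print(p,((q-[220,230])*2+[400,0]).round(), pix('top',T(*p)).round())"
```

```text
(-15, -60, 44) [654. 144.] [254. 285.]
(-15, -60, 51) [654. 136.] [254. 285.]
(-15, 60, 44) [578. 220.] [205. 289.]
(-15, 60, 51) [578. 211.] [204. 289.]
(0, 0, 44) [601. 174.] [229. 281.]
```

Blocks are where predicted for one layer: e's top is near (648,148) against a predicted (654,144), and d's is near (585,220) against (578,220). Now the fin.

```bash
python3 st.py 67.5,1,169 67.5,1,90
```

```text
t 10.77 pos [513.7 290.4 164.7] tray [-15.2 -60.8] yaw 1.633 tilt [ 0.015  0.012 -1.   ] F [-0.4 -0.1 -0.6] gap 51.0
J [-0.22  0.57 -0.57  1.96  0.46  0.72 -1.  ]
67.5,1,169 [ 2.07  2.75 -0.08]
67.5,1,90 [2.04 2.71 2.55]
```

Call:
carry_out:
  targets:
    - [0.3,[0.5,0.7,-0.3],0]
    - [0.3,[1.2,1.6,-0.3],0]
    - [0.3,[2,2.7,-0.3],0]
    - [0.3,[2.05,2.75,-0.2],0]
    - [0.3,[2.05,2.75,-0.1],0]
    - [0.3,[2.05,2.75,-0.1],0]

```text
t: 11.27
tool_pos: [590.9, 355.9, 167.3]
orientation: [0.001, 0.685, 0.729, 0.007]
ft_force: [-0.1, -0.0, -0.9]
finger_gap: 60.1
```

```bash
python3 st.py 67.5,1,90
```

```text
t 11.27 pos [590.9 355.9 167.3] tray [66.  -0.3] yaw 1.633 tilt [ 0.011  0.009 -1.   ] F [-0.1 -0.  -0.9] gap 60.1
J [-0.28  0.67 -0.55  1.73  0.45  0.86 -0.97]
67.5,1,90 [0.02 0.02 2.58]
```

Call:
carry_out:
  targets:
    - [0.3,[0,0.05,1],0]
    - [0.3,[0,0.05,2],0]
    - [0.3,[0,0.05,2.5],0]
    - [0.3,[0,0.05,2.5],0]
    - [0.3,[0,0.05,2.5],0]
    - [-1,[0,0.05,2.5],0]
    - [-1,[0,0.05,2.5],0]
    - [-1,[0,0.05,2.5],0]
    - [-1,[0,0.05,2.5],0]
    - [-1,[0,0.05,2.5],0]
    - [-1,[0,0.05,2.5],0]
    - [-1,[0,0.05,2.5],0]
    - [-1,[0,0.05,2.5],0]
    - [-1,[0,0.05,2.5],0]
  newtons: 30

```text
t: 12.43
tool_pos: [593.2, 356.8, 92.4]
orientation: [0.001, 0.685, 0.729, 0.007]
ft_force: [0.5, -0.6, 2.4]
finger_gap: 14.0
```

```bash
python3 st.py 67.5,1,90 -84.9,0,90
```

```text
t 12.43 pos [593.2 356.8  92.4] tray [68.4  0.4] yaw 1.633 tilt [ 0.011  0.009 -1.   ] F [ 0.5 -0.6  2.4] gap 14.0
J [-0.31  0.76 -0.5   1.77  0.52  0.73 -1.02]
67.5,1,90 [ 0.02 -0.03  0.08]
-84.9,0,90 [-0.02 -5.11  0.02]
```

Call:
carry_out:
  targets:
    - [-1,[0,-0.3,0],0]
    - [-1,[0,-0.8,0],0]
    - [-1,[0,-1.3,0],0]
    - [-1,[0,-1.8,0],0]
    - [-1,[0,-2.3,0],0]
    - [-1,[0,-2.8,0],0]
    - [-1,[0,-3.3,-0.05],0]
    - [-1,[0,-3.8,-0.05],0]
    - [-1,[0,-4.3,-0.05],0]
    - [-1,[0,-4.7,-0.05],0]
    - [-1,[0,-5,-0.05],0]
    - [-1,[0,-5.05,-0.05],0]
    - [-1,[0,-5.05,-0.05],0]
    - [-1,[0,-5.05,-0.05],0]
    - [-1,[0,-5.05,-0.05],0]
    - [-1,[0,-5.05,-0.05],0]
    - [-1,[0,-5.05,-0.05],0]

```text
t: 13.85
tool_pos: [443.8, 347.0, 92.3]
orientation: [0.002, 0.685, 0.728, 0.008]
ft_force: [7.1, -0.8, -1.5]
finger_gap: 14.1
```

```bash
cat > see.py <<'E'
from st import *
import sys
st()
s=env.capture('side'); t=env.capture('top')
f=lambda q:(q[:2]-O)@np.c_[X,Y]
for n,im,b in(("top",t,(150,240,280,350)),("side",s,(280,400,300,400))):
  h=cv2.cvtColor(im,cv2.COLOR_BGR2HSV)
  for lo,hi,c in(((0,170,90),(7,255,255),"red"),((22,150,100),(34,255,255),"yel")):
    m=cv2.inRange(h,lo,hi); k=np.zeros_like(m); k[b[2]:b[3],b[0]:b[1]]=m[b[2]:b[3],b[0]:b[1]]
    N,l,S,C=cv2.connectedComponentsWithStats(k)
    for i in range(1,N):
        if S[i,4]>=3: print(n,c,S[i].tolist(),C[i].round(1),f(plane(n,*C[i],66)).round(1))
a=cv2.resize(s[310:400,290:410],(480,360),interpolation=cv2.INTER_CUBIC); b=cv2.resize(t[295:340,170:210],(320,360),interpolation=cv2.INTER_CUBIC)
cv2.imwrite(sys.argv[1],np.hstack([b,a]))
E
python3 see.py pics/s4.png
```

```text
t 13.85 pos [443.8 347.   92.3] tray [-81.3   0.2] yaw 1.632 tilt [ 0.014  0.01  -1.   ] F [ 7.1 -0.8 -1.5] gap 14.1
J [-0.45  0.63 -0.46  2.08  0.55  0.54 -1.25]
side red [353, 300, 32, 35, 551] [367.4 316.5] [-75.8   1.8]
side red [371, 312, 20, 25, 61] [380.1 324.1] [-99.   12.5]
side red [343, 346, 5, 7, 22] [345.6 349. ] [-82.7  85.8]
side yel [336, 352, 11, 35, 304] [341.4 368.5] [-95.1 122.9]
```

View pics/s4.png

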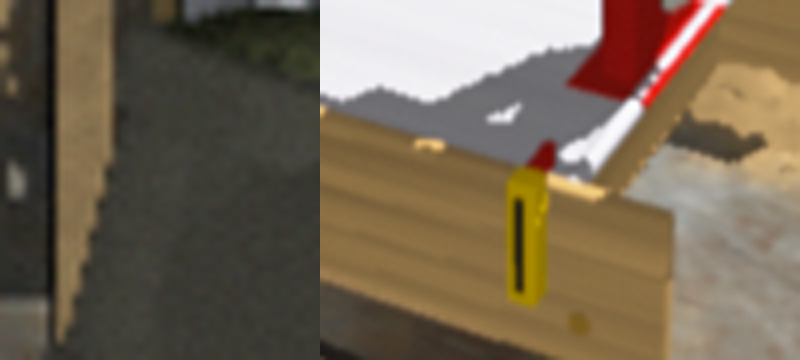

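Run:
```python
from st import *
im=cv2.imread("pics/side0.png"); h=cv2.cvtColor(im,cv2.COLOR_BGR2HSV)
m=cv2.inRange(h,(24,150,90),(33,255,255))[345:392,330:355]
for r in range(6,42,5): 
    c=np.flatnonzero(m[r]); dk=np.argmin(h[345+r,338:347,2])+338; print(345+r,c.min()+330 if len(c) else None,c.max()+330 if len(c) else None,dk)
K,M,t,_=cal("side"); o=-M.T@t; n=np.r_[Y,0]
def vplane(u,v,yt):
    d=M.T@np.linalg.solve(K,[u,v,1]); s=(yt+Y@O-n@o)/(n@d); p=o+d*s; return ((p[:2]-O)@X).round(1),p[2].round(1)
for u,v in((339.7,360),(339.7,371),(339.7,382),(341.5,368)):
    print(u,v,[vplane(u,v,y) for y in(97,100,103)])
print([ (vplane(247,320.8,96),vplane(345.6,349,96))])
g=cv2.imread("pics/top0.png").astype(int)
w=np.clip(g[:,:,2]-g[:,:,0]-60,0,None)[314:327,183:194]; print(w)
w=np.clip(g[:,:,2]-g[:,:,1]-20,0,None)[250:260,181:196]; print(w)
```

```text
351 339 341 345
356 337 346 338
361 337 346 339
366 337 345 339
371 337 346 339
376 337 345 339
381 337 345 339
386 None None 345
339.7 360 [(np.float64(-80.1), np.float64(56.2)), (np.float64(-81.6), np.float64(58.6)), (np.float64(-83.1), np.float64(61.0))]
339.7 371 [(np.float64(-80.1), np.float64(40.0)), (np.float64(-81.6), np.float64(42.6)), (np.float64(-83.1), np.float64(45.1))]
339.7 382 [(np.float64(-80.1), np.float64(23.5)), (np.float64(-81.5), np.float64(26.2)), (np.float64(-83.0), np.float64(28.8))]
341.5 368 [(np.float64(-82.5), np.float64(45.3)), (np.float64(-84.0), np.float64(47.8)), (np.float64(-85.5), np.float64(50.3))]
[((np.float64(59.7), np.float64(72.7)), (np.float64(-87.5), np.float64(73.8)))]
[[  0   0   0   0   0   0   0   0  13  25   9]
 [  0   0   0   0   0   0   0   0  13  22   8]
 [  0   0   0   0   0   0   0   0  17  23  21]
 [  0   0   0   0   0   0   0   0  19  25  30]
 [  0   0   0  62  82  83 101  35  18  22  30]
 [  0   0   0 118 128 127 128  69  22  22  30]
 [  0   0   0 115 127 127 128  73  20  23  31]
 [  0   0   0 109 128 127 119  54  17  21  28]
 [
[... 164 characters left out ...]
   0   0   0  19  27]
 [  0   0   0   0   0   0   0   0   0  16  27]]
[[  0   0   0   0   0   0   0   0   0   0   0   0   0   0   0]
 [  0   0   0   0   0   4  11  11   0   0   0   0   0   0   0]
 [  0   0   0   0   0  10  13  11   5   0   0   0   0   0   0]
 [  0   0   0   0   0   6  13  12   4   0   0   0   0   0   0]
 [  0   0   0   0   0   3  15  21  11   2  12  10   5   0   0]
 [  0   0   0   0  82  70  73  77  87 110 128 113  65   0   0]
 [  0   0   0   0  98  93  80  67  70  45  59  36  16   0   0]
 [  0   0   0   0   0  20  24  15   0   0   0   0   0   0   0]
 [  0   0   0   0   0   0   9  13   1   0   0   0   0   0   0]
 [  0   0   0   0   0   0   9  12   9   0   0   0   0   0   0]]
```

Clip line: -84.7 (tray x) from the top view, about -84.5 from the side view. The fin is now at -81.3, so it needs 3 mm more, plus the ~1.5 mm sag.

Call:
carry_out:
  targets:
    - [-1,[0,-0.1,0],0]
    - [-1,[0,-0.16,0],0]
    - [-1,[0,-0.16,0],0]
    - [-1,[0,-0.16,0],0]
    - [-1,[0,-0.16,0],0]
    - [-1,[0,-0.16,0],0]
    - [-1,[0,-0.16,0],0]
    - [-1,[0,-0.16,0],0]

```text
t: 14.62
tool_pos: [440.7, 346.8, 92.3]
orientation: [0.002, 0.686, 0.728, 0.009]
ft_force: [6.8, 1.3, -2.9]
finger_gap: 13.8
```

```bash
python3 see.py pics/s5.png; python3 -c "
from h import *
import cv2
s=env.capture('side'); a=cv2.resize(s[310:390,300:400],(500,400),interpolation=cv2.INTER_CUBIC); cv2.imwrite('pics/s6.png',a)"; python3 st.py
```

```text
t 14.62 pos [440.7 346.8  92.3] tray [-84.4   0.2] yaw 1.631 tilt [ 0.016  0.01  -1.   ] F [ 6.8  1.3 -2.9] gap 13.8
J [-0.45  0.63 -0.46  2.08  0.56  0.53 -1.26]
side red [355, 300, 32, 35, 558] [369.3 316.9] [-78.7   1.6]
side red [373, 313, 20, 24, 60] [381.7 325.3] [-102.    14.4]
side red [345, 347, 6, 7, 26] [348.  349.8] [-86.  86.]
side yel [336, 352, 11, 35, 303] [341.4 368.3] [-95.  122.5]
t 14.77 pos [440.7 346.8  92.3] tray [-84.4   0.2] yaw 1.631 tilt [ 0.016  0.01  -1.   ] F [ 6.3  1.8 -2.8] gap 14.1
J [-0.45  0.63 -0.46  2.08  0.56  0.53 -1.26]
```

View pics/s6.png

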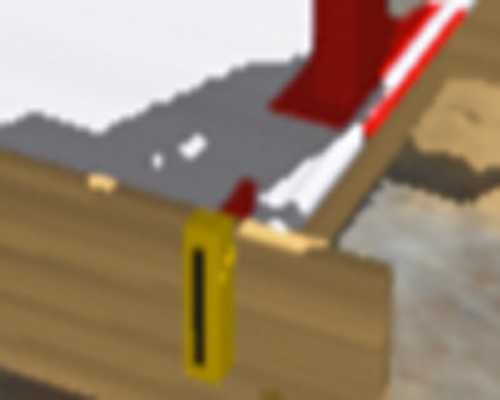

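Run:
```python
from st import *
for x in(-80,-84.5,-89):
    for y in(86,96,106): print(x,y,[((pix("side",T(x,y,z))-[300,310])*5).round() for z in(64,66,70)])
```

```text
-80 86 [array([218., 200.]), array([218., 193.]), array([218., 179.])]
-80 96 [array([200., 221.]), array([200., 214.]), array([200., 200.])]
-80 106 [array([181., 243.]), array([181., 236.]), array([181., 222.])]
-84.5 86 [array([234., 204.]), array([234., 197.]), array([234., 184.])]
-84.5 96 [array([217., 226.]), array([217., 219.]), array([217., 205.])]
-84.5 106 [array([198., 248.]), array([198., 241.]), array([198., 227.])]
-89 86 [array([251., 209.]), array([251., 202.]), array([251., 188.])]
-89 96 [array([233., 231.]), array([233., 224.]), array([233., 210.])]
-89 106 [array([215., 253.]), array([215., 246.]), array([215., 232.])]
```

```bash
python3 -c "
from st import *
st(); print(env.job_done())"
```

```text
t 14.77 pos [440.7 346.8  92.3] tray [-84.4   0.2] yaw 1.631 tilt [ 0.016  0.01  -1.   ] F [ 6.3  1.8 -2.8] gap 14.1
J [-0.45  0.63 -0.46  2.08  0.56  0.53 -1.26]
the job is handed in; nothing more can be done
None
```

I spread the five blocks, pulled the cover forward to the clip, and handed the job in at 14.8 s with the gripper still holding the red grip. I got no verdict back.

- **Blocks:** I lifted the two upper blocks off and set them on the floor, one on each side of the row, with the cover still home. The side view then showed all five in one layer, with the two moved blocks within about 10 px (in the 2x crop) of where flat blocks should appear. I did not see them again once the cover was over them, but the force at the end was only about 7 N, which is what the spring alone would give.
- **Cover:** I gripped the red grip (14 mm gap, 30 N set) and pulled it 152.8 mm. The first camera pictures had put the clip 152.4 to 152.9 mm away.
- **Where the checks disagree:** the side view puts the pointer 1 to 3 mm past the clip's middle line, while the arm's own position puts it within about 0.5 mm. Both are inside the 6 mm allowed. In the top view the arm hid the pointer and clip after the pull, so that check is missing.
- **Bystanders:** the arm did not go near the sanding block, hand plane or nail tin, but I did not check their positions in a picture at the end.

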